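# Hold down the recessed cut-out reset of a block heater

## Task

The block heater's over-temperature cut-out has tripped: take the reset pin (the slim tool with the six-sided handle) from the tool stand and put its tip down through the round hole in the heater's sloping control deck. Feel for the button hidden below, push it gently all the way down to its stop with the pin, and finish while still gripping the pin and holding the button down. Leave everything else on the bench as it stands.

Things in the scene. Friction and masses are not known exactly. Their poses are not given: they have to be found in the camera images.
- pin: reset pin: slim upright tool in the stand, 145 mm long, 50-100 g. Origin at its tip, z up the tool. Steel pin 5 mm thick from the tip to 44 mm; steel collar 10 mm thick from 44 to 60; bare aluminium handle from 60 to 145, hexagon 14 mm across flats, x axis square to one pair of flats (others at 60 and 120 degrees).
- pin_grip (a point): point on the pin's axis 120 mm above its tip, 25 mm below the handle's end: a good place to grip. In the stand the handle's shoulder rests on the stand's top; draw the pin up over 60 mm to clear it.
- stand: grey plastic tool block, fixed, 200 x 66 x 70 mm (x, y, z); origin under its centre. Three holes 11.5 mm wide in a row along its x axis, 65 mm apart, the middle one at its centre. The pin, the screwdriver and the block lifter stand in them, in any order.
- heater: dry block heater, fixed, white housing 270 x 200 x 86 mm; origin under its centre, its front with the sloping grey control deck (display, keys) on its -x side. The higher rear part carries an aluminium block with tube wells and a few tubes, at most 100 mm above the table.
- deck: the heater's grey control deck, 112 x 200 mm, 8 mm thick, hollow below, tilted 10 degrees towards the heater's front. Origin: centre of the mouth of the reset hole on the deck's surface, 66 mm above the table, near the heater's +y side; the deck's only hole, 13 mm wide with a 2 mm chamfer. z: the hole's axis, pointing out of the deck; x: up the slope, to the rear.
- reset (a joint): travel of the reset button along the hole's axis: 0 m released, 0.006 m fully down. The 12 mm wide button lies square below the hole, its face 8 to 16 mm under the deck's surface, different each time: feel for it. It yields at about 2.5 N, takes 5.5 N when fully down on its hard stop, and springs back when let go.
- driver: screwdriver with a fat round black handle (27 mm across, its end 142 mm above its tip), upright in the stand; origin at its tip. Not to be disturbed.
- lifter: steel block lifter with a T bar at the top (60 mm long, along its y axis, its top 131 mm above the foot), upright in the stand; origin at the foot. Not to be disturbed.
- wash_bottle: white plastic bottle, 60 mm across, 110 mm high, bystander; origin under its centre
- tube_rack: orange tube rack with small tubes, 100 x 205 x 41 mm, bystander; origin under its centre
- tip_box: white pipette tip box with open clear lid, about 85 x 125 mm, 65 mm high, with the lid 175 mm high behind it, bystander; origin under its centre
- beaker: glass beaker, 70 mm across, 95 mm high, bystander; origin under its centre
- screw_cap: blue screw cap, 50 mm across, 22 mm high, bystander; origin under its centre
- marker: marker pen, 130 mm long, 16 mm high, lying along its x axis, bystander; origin under its middle
Things that resemble listed ones, but are neither listed nor needed, are in the scene too. What is shaped like the pin but orange is not meant. Several things have the shape of the stand; the one meant has the colours described above.

How it is judged (in metres and radians):
On the way, in this order (a step that is already met when the one before it is completed fails the run):
1. the pin is drawn clear of the stand in the fingers (contact force between the fingers and pin above 2 N and z of pin in the frame of stand above 0.075 m), for 0.1 s.
2. the pin's tip is in the reset hole, the pin in the fingers (z of pin in the frame of deck below -0.004 m and x of pin in the frame of deck between -0.009 and 0.009 m and y of pin in the frame of deck between -0.009 and 0.009 m and contact force between the fingers and pin above 2 N), for 0.1 s.
3. the button is held right down by the pin (all of step 2 and value of joint reset above 0.0048 m and contact force between pin and reset between 2 and 25 N), for 0.5 s.
At the end, for the whole second after the job is handed in: The fingers still grip the pin, its tip is inside the reset hole, and it holds the button down (at least 4.8 of 6 mm) with a push between 2 and 25 N (all of step 3); the arm keeps its last pose, push and grip.
It fails at once if the button is forced (over 25 N) (contact force between pin and reset above 25 N).
It fails at once if a bystander is moved more than 30 mm (distance of any of driver, lifter, wash_bottle, tube_rack, tip_box, beaker, screw_cap, marker from where it was at the start of the episode above 0.03 m).
It fails at once if another tool is tipped or a bottle or beaker is knocked over (angle between any of driver, lifter, wash_bottle, beaker's own z axis and vertical above 0.4 rad).
It also fails if it takes over 35 s, if anything falls off the work surface, if the arm or the gripper's body presses on something with over 40 N, if the wrist force passes 120 N, or if a joint passes its speed limit or range.

## Robot

A 6-joint arm with a two-finger parallel gripper is mounted at the origin on the work surface. World frame = base frame: x ahead of the robot, y to its left, z up, the work surface at z = 0. Lengths are in m, angles in degrees, forces in N, time in s.
With the tool pointing down it reaches from about 0.3 to 0.75 m from the base axis. Payload 8.5 kg.
Tool frame: the origin (TCP) lies at the very end of the fingers, on their centre line; the grasp point (between the pads) lies 19 mm behind it (env.hold_point_z is the distance from the TCP to the grasp point, in m); z points along the fingers, y is the line along which they close (so a half turn about z gives the same grasp; the last joint's range is limited). The gripper opens to 85 mm and grips with 20 to 120 N. Pads are 22 mm wide; open, the fingers measure 114 mm over their backs; the gripper's body (76 mm by 85 mm) begins 54 mm behind the grasp point. The pads swing forward as they close: fully open they stand 13 mm farther back than shut.
Start: joints at [61.461, 21.807, 74.336, -0, 83.858, -12.336], TCP at [0.153, 0.528, 0.198] pointing down, gripper open.
Joint ranges: [-178.18, 178.18], [-50.72, 133.34], [12.68, 142.11], [-81.47, 261.47], [9.98, 163.14], [-165.26, 165.26]. Speed limits (degrees/s): [136.94, 136.94, 180, 180, 180, 180].

## Interface

Orientations are given as a 3x3 rotation matrix whose columns are the frame's x, y, z axes.
In Python, from rig import env, optics gives the robot as it stands.
- The arm moves only by the shell command python3 -m jog 'ROWS' [OPENING] [FORCE]. ROWS is JSON, a list of rows, each an object with "linear": the shift along the tool's x, y, z in units of 40 mm (1.0 is 40 mm), a list of three; "roll": the turn about the tool's z in units of 5 degrees (1.0 is 5 degrees). A call has 1 to 12 rows; each row shifts and turns the commanded pose from where the row before left it, along the tool's axes as they then stand; what a row does not reach is not made up. A row lasts 1/12 s, in which the tool goes at most 41.7 mm and 7.16 degrees, less where a joint would pass 70% of its speed; a pose out of reach is approached as far as the arm can. A call is refused whole if a number of a shift passes 1 or a number of a turn 1, either way. A call with a gripper value outside its range is refused whole. OPENING is the opening, from -1 (shut) to 1 (fully open), set as the call begins (- or left out, the last holds). The fingers move at their own pace and stop on an object; FORCE is the grip in N (left out, the last holds). Time passes only in rows, so rows that do not move let the fingers close. It gives the time, the measured TCP pose, the force, the opening and the grip force at its end, in the units of the state.
- env.observe(): the state, without advancing time (a new reading comes with each control period).
- optics.get_image(name): name is "scene" or "top" or "wrist"; returns the picture (400x640x3 uint8, red, green, blue); there is no depth.
- optics.calibration(name): a dict with "fov_y" (degrees; the focal length in pixels is half the picture's height over the tangent of half this angle, whatever the lens; pixels are square), "cx", "cy" (the principal point, pixels), "T" (4x4, takes a point from camera to world coordinates). Camera axes: x right, y down, z forward; pixel columns grow to the right and rows downward; lengths in m; the calibration is good to about 2 mm. A picture is of the moment at which its call begins: read the wrist's pose just before it. calibration takes no time and is no camera call; for the wrist camera it gives the pose at the moment of the call.
- env.close_job(): hands the job in; it is judged then, once.
The state is a dict: "time_s": time; "q": joint angles; "qvel": joint speeds; "joint_efforts": joint torques, N m; "position": TCP position; "tool_rot": TCP orientation; "ft_force": force on the tool from outside, world axes, zero at the start; "wrist_torque": the same for the moment, N m; "grip_width": finger opening in m; "gripper_force": force on a finger pad.
Only numpy, scipy, OpenCV 4.12 (cv2) and the standard library are available. Lean on these libraries where they do the work, as an engineer would, in place of code of your own. Each camera call takes 0.05 s, during which the arm holds its last target. There are 200 camera calls.

## Working session

There is one attempt and no reset: what is moved stays moved. The work goes in short steps, Python scripts to look and compute and a shell command to move; the robot and the scene stay as the last step left them, time stands still between calls to the robot, and variables do not carry over. Pictures are saved under pics/ and viewed, at most 10 in all, crops included, and the job is handed in when it is done.

```bash
ls; mkdir -p pics; python3 - <<'E'
from rig import env, optics
import cv2
for n in ("scene","top"):
    im=optics.get_image(n); cv2.imwrite(f"pics/{n}0.png",im[:,:,::-1])
    c=optics.calibration(n); print(n,c)
o=env.observe(); print(o["time_s"],o["position"],o["tool_rot"],o["grip_width"],env.hold_point_z)
E
```

```text
pics
scene {'fov_y': 55.31471305265977, 'cx': 318.9340323237871, 'cy': 189.72279355214525, 'T': array([[ 0.3597734 ,  0.63513512, -0.68349578,  1.22200139],
       [ 0.93299523, -0.25204437,  0.25689206, -0.28862299],
       [-0.0091101 , -0.73012124, -0.6832569 ,  0.81420709],
       [ 0.        ,  0.        ,  0.        ,  1.        ]])}
top {'fov_y': 49.5393804402255, 'cx': 315.0937777788298, 'cy': 200.90207732121763, 'T': array([[-0.00313882, -0.98697234,  0.16085937,  0.28785546],
       [-0.99999339,  0.00280272, -0.00231627, -0.04681871],
       [ 0.00183525, -0.16086558, -0.98697462,  1.57156699],
       [ 0.        ,  0.        ,  0.        ,  1.        ]])}
0.1 [0.15332818 0.52786782 0.19765636] [[-9.60279318e-01  2.79039731e-01 -6.78704038e-04]
 [ 2.79040373e-01  9.60278633e-01 -1.19069587e-03]
 [ 3.19493530e-04 -1.33278645e-03 -9.99999061e-01]] 0.08507916767839668 0.0187
```

View pics/scene0.png

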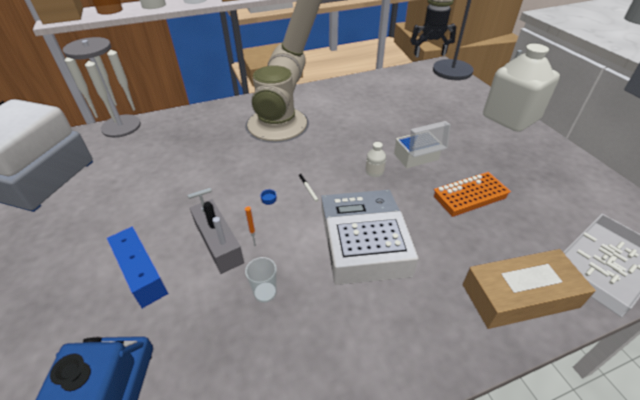

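View pics/top0.png

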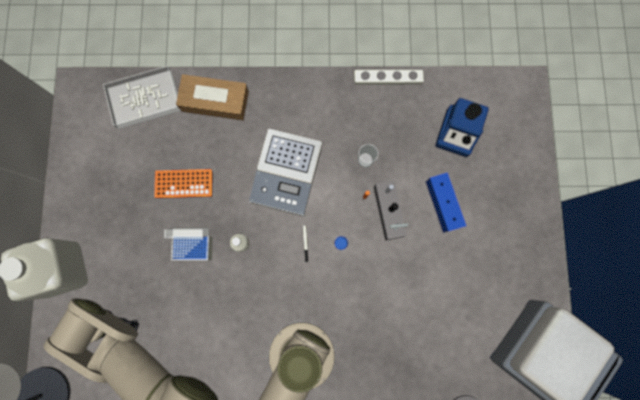

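The scene view shows the grey stand (190-240, 190-270) holding the T-bar lifter, the black driver and the slim pin at about (217,225). There is an orange decoy at (250,225), and the heater is at about (365,235). In the top view, the pin is at about (390,188), the driver at (393,208), the lifter at (398,226), and the hole in the heater deck at about (264,189). I'll zoom in on both.

```bash
cat > h.py <<'E'
import numpy as np, cv2
from rig import env, optics
def ray(c,u,v):
    f=200/np.tan(np.radians(c["fov_y"]/2)); d=c["T"][:3,:3]@np.array([(u-c["cx"])/f,(v-c["cy"])/f,1]); return c["T"][:3,3],d
def onz(c,u,v,z):
    o,d=ray(c,u,v); return o+d*(z-o[2])/d[2]
def onplane(c,u,v,p,n):
    o,d=ray(c,u,v); return o+d*((p-o)@n)/(d@n)
def proj(c,P):
    f=200/np.tan(np.radians(c["fov_y"]/2)); q=np.linalg.inv(c["T"])@np.append(P,1); return q[:2]/q[2]*f+[c["cx"],c["cy"]]
def tri(rays):
    A=np.zeros((3,3));b=np.zeros(3)
    for o,d in rays:
        d=d/np.linalg.norm(d);M=np.eye(3)-np.outer(d,d);A+=M;b+=M@o
    return np.linalg.solve(A,b)
E
python3 - <<'E'
from h import *
t=cv2.imread("pics/top0.png"); s=cv2.imread("pics/scene0.png")
a=cv2.resize(t[120:250,240:420],None,fx=4,fy=4,interpolation=cv2.INTER_CUBIC)[:, :720]
b=cv2.resize(s[180:280,180:300],None,fx=6,fy=6,interpolation=cv2.INTER_CUBIC)
cv2.imwrite("pics/tc.png",a);cv2.imwrite("pics/sc.png",b)
c=optics.calibration("top")
for n,u,v,z in [("pin",390,188,.155),("driver",393,208,.15),("lift",398,226,.14),("hole",264,189,.066),("s1",377,185,.07),("s2",391,185,.07),("s3",404,236,.07),("s4",387,239,.07)]: print(n,onz(c,u,v,z))
E
```

```text
pin [ 0.56153422 -0.299607    0.155     ]
driver [ 0.49497039 -0.308359    0.15      ]
lift [ 0.43606567 -0.32485162  0.14      ]
hole [0.57637062 0.13009969 0.066     ]
s1 [ 0.58887142 -0.26917765  0.07      ]
s2 [ 0.5887344  -0.31864268  0.07      ]
s3 [ 0.40846986 -0.35806767  0.07      ]
s4 [ 0.39826254 -0.29882504  0.07      ]
```

View pics/tc.png

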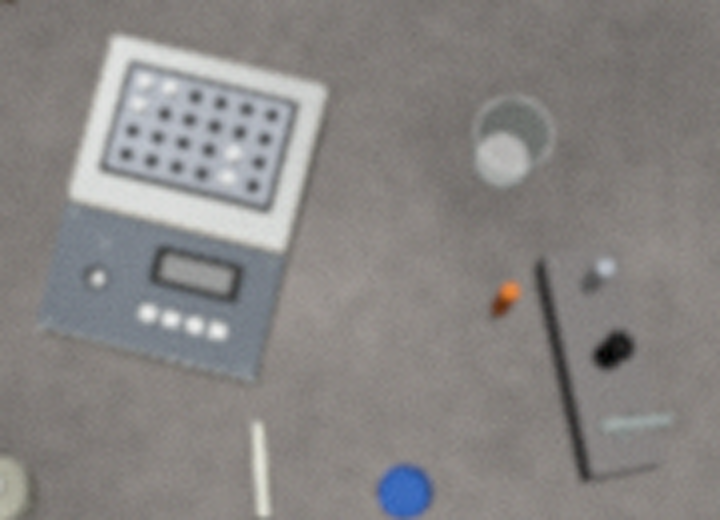

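The top crop shows the pin's end at about (391.5,187), the hole at (264,189.3) and the stand's near-left edge running from (375,185) to (387,240). Stand yaw is about +12°. Heater yaw is about -13.5°.

```bash
python3 - <<'E'
from h import *
c=optics.calibration("top"); print(onz(c,391.5,187,.155), onz(c,264,189.25,.066))
A=onz(c,250.5,201.7,.03);B=onz(c,303.7,214.5,.03);print("heater yaw",np.degrees(np.arctan2(*(A-B)[[1,0]]))-90)
w=optics.calibration("wrist");o=env.observe()
print("cam in tool",o["tool_rot"].T@(w["T"][:3,3]-o["position"]),o["tool_rot"].T@w["T"][:3,:3],w["fov_y"],w["cx"],w["cy"])
E
python3 -m jog '[{"linear":[0,0,-1]},{"linear":[0,0,-1]},{"linear":[-0.3,-0.3,-0.8]},{"linear":[-0.65,-0.7,0]},{"linear":[-0.65,-0.7,0]},{"linear":[-0.65,-0.7,0]},{"linear":[-0.65,-0.7,0]},{"linear":[-0.65,-0.7,0]},{"linear":[-0.65,-0.7,0]},{"linear":[-0.65,-0.7,0]},{"linear":[-0.65,-0.7,0]},{"linear":[-0.65,-0.7,0]}]'
```

```text
[ 0.56491024 -0.30470825  0.155     ] [0.57547138 0.13008546 0.066     ]
heater yaw -13.787058496209326
cam in tool [ 0.0726768   0.00062114 -0.17593141] [[-1.49208319e-05 -9.58946690e-01 -2.83586400e-01]
 [ 9.99999997e-01  7.01749216e-06 -7.63443973e-05]
 [ 7.52002724e-05 -2.83586400e-01  9.58946687e-01]] 63.75700386008932 320.886814639333 197.97369736567484invalid input
```

```bash

python3 -m jog '[{"linear":[0,0,-1],"roll":0},{"linear":[0,0,-1],"roll":0},{"linear":[-0.3,-0.3,-0.8],"roll":0},{"linear":[-0.65,-0.7,0],"roll":0},{"linear":[-0.65,-0.7,0],"roll":0},{"linear":[-0.65,-0.7,0],"roll":0},{"linear":[-0.65,-0.7,0],"roll":0},{"linear":[-0.65,-0.7,0],"roll":0},{"linear":[-0.65,-0.7,0],"roll":0},{"linear":[-0.65,-0.7,0],"roll":0},{"linear":[-0.65,-0.7,0],"roll":0},{"linear":[-0.65,-0.7,0],"roll":0}]'
```

```text
time_s: 1.1
position: [0.3161, 0.2042, 0.3101]
tool_rot: [[-0.96, 0.279, -0.0], [0.279, 0.96, -0.0], [0.0, -0.0, -1.0]]
ft_force: [0.1, 1.0, 0.2]
grip_width: 0.0853
gripper_force: 0.0
```

```bash

python3 -m jog '[{"linear":[-1,0,0],"roll":0},{"linear":[-1,0,0],"roll":0},{"linear":[-1,0,0],"roll":0},{"linear":[-0.8,-0.2,0],"roll":0},{"linear":[-0.2,-0.2,0],"roll":0},{"linear":[0,0,0],"roll":0},{"linear":[0,0,0],"roll":0}]'
python3 - <<'E'
from h import *
c=optics.calibration("wrist");im=optics.get_image("wrist");cv2.imwrite("pics/w1.png",im[:,:,::-1]);np.save("pics/w1.npy",c["T"]);print(proj(c,[.5755,.130,.066]))
E
```

```text
time_s: 1.68
position: [0.4647, 0.1459, 0.3099]
tool_rot: [[-0.96, 0.28, -0.001], [0.28, 0.96, 0.0], [0.001, -0.0, -1.0]]
ft_force: [-1.3, 0.5, -0.4]
grip_width: 0.0854
gripper_force: 0.0
[331.64034116 238.43871467]
```

View pics/w1.png

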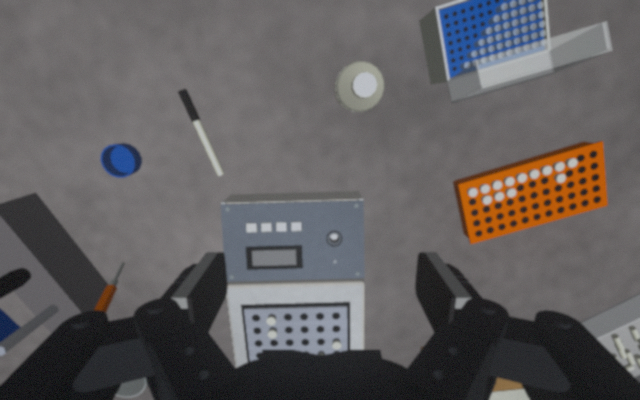

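The wrist view shows the deck facing up, with the reset hole as a dark ring around a pale button at about (334,238). The prediction from the top view was (332,238), so the two agree. Next I'll refine this and move over the pin.

```bash
python3 - <<'E'
from h import *
im=cv2.imread("pics/w1.png");c=optics.calibration("wrist");c["T"]=np.load("pics/w1.npy")
g=cv2.cvtColor(im,6)[226:252,320:350].astype(int);print(g[::2,::2])
bg=np.median(g);m=np.abs(g-bg)>14
n,l,st,ce=cv2.connectedComponentsWithStats(m.astype(np.uint8));i=1+st[1:,4].argmax();x,y,w,h,a=st[i];u,v=320+x+(w-1)/2,226+y+(h-1)/2
print(st[i],u,v,ce[i]+[320,226],onz(c,u,v,.066))
# deck front corner yaw
A=onz(c,224,203,.055);B=onz(c,362,201,.055);print("yaw",np.degrees(np.arctan2(*(B-A)[[1,0]]))-90)
E
python3 -m jog '[{"linear":[-0.2,-0.9,0],"roll":-1},{"linear":[-0.2,-0.9,0],"roll":-1},{"linear":[-0.2,-0.9,0],"roll":-1},{"linear":[-0.35,-0.9,0],"roll":-1},{"linear":[-0.5,-0.8,0],"roll":-1},{"linear":[-0.6,-0.75,0],"roll":-0.7},{"linear":[-0.6,-0.75,0],"roll":0},{"linear":[-0.6,-0.75,0],"roll":0},{"linear":[-0.6,-0.75,0],"roll":0},{"linear":[-0.6,-0.75,0],"roll":0},{"linear":[0,0,0],"roll":0}]'
```

```text
[[114 110 109 110 111 109 113 110 109 113 109 110 111 109 110]
 [112 112 109 111 111 110 110 111 110 109 110 109 112 110 111]
 [113 112 110 110 110 104  96  95  96 106 110 110 112 110 109]
 [113 110 109 109 100  85  99 107  97  88 100 111 111 112 111]
 [109 111 112 103  88 121 156 168 149 105  90 106 111 111 110]
 [109 112 108  96 100 149 186 189 175 115  93  98 109 113 109]
 [109 111 108  97 100 119 166 177 153  95  92  92 111 110 111]
 [111 109 110  92  96  92 100 107  90  87  90  97 109 112 107]
 [110 110 108  97  91  98  91  83  90  95  87 104 112 112 112]
 [106 109 111 109  96  90  91  94  93  88 100 112 111 113 110]
 [110 110 111 114 108 103  92  92  99 101 112 111 110 110 112]
 [111 110 111 112 112 113 111 109 110 113 113 111 109 111 111]
 [112 110 114 114 114 113 110 110 111 112 113 109 110 109 110]]
[  6   4  17  17 162] 334.0 238.0 [334.22222222 238.32716049] [0.57578675 0.1333827  0.066     ]
yaw -15.379882112832831
time_s: 2.65
position: [0.6538, -0.1567, 0.3063]
tool_rot: [[-0.977, -0.211, -0.003], [-0.211, 0.977, 0.001], [0.003, 0.002, -1.0]]
ft_force: [0.2, 0.3, -1.1]
grip_width: 0.0854
gripper_force: 0.0
```

```bash

python3 -m jog '[{"linear":[0.6,-0.65,0],"roll":0},{"linear":[0.6,-0.65,0],"roll":0},{"linear":[0.6,-0.65,0],"roll":0},{"linear":[0.6,-0.65,0.3],"roll":0},{"linear":[0.55,-0.54,0.7],"roll":0},{"linear":[0,0,0],"roll":0},{"linear":[0,0,0],"roll":0}]'
python3 - <<'E'
from h import *
c=optics.calibration("wrist");im=optics.get_image("wrist");cv2.imwrite("pics/w2.png",im[:,:,::-1]);np.save("pics/w2.npy",c["T"]);print(proj(c,[.565,-.305,.155]))
E
```

```text
time_s: 3.23
position: [0.5612, -0.3011, 0.2696]
tool_rot: [[-0.977, -0.212, -0.002], [-0.212, 0.977, 0.002], [0.002, 0.002, -1.0]]
ft_force: [0.2, 0.3, 0.7]
grip_width: 0.0852
gripper_force: 0.0
[314.84561847 187.20556393]
```

View pics/w2.png

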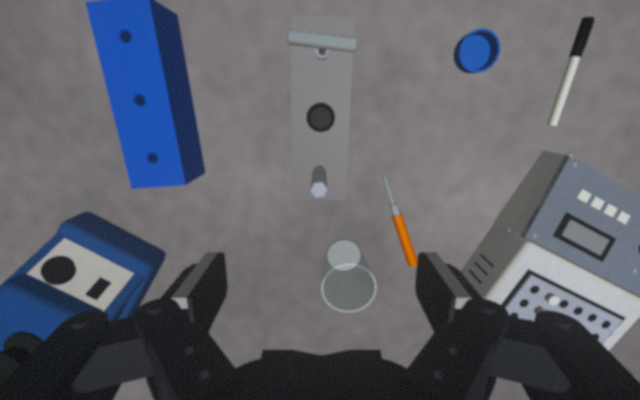

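The stand is now aligned with the image. The pin's end is at about (319,189), the driver at (320,117), the lifter at (322,40) and the beaker at (348,280). I'll zoom in for the hexagon's orientation.

```bash
python3 - <<'E'
from h import *
im=cv2.imread("pics/w2.png");c=optics.calibration("wrist");c["T"]=np.load("pics/w2.npy")
p=im[160:205,297:342]
cv2.imwrite("pics/p.png",cv2.resize(p,None,fx=13,fy=13,interpolation=cv2.INTER_CUBIC))
g=cv2.cvtColor(im,6);print(g[178:202,306:334])
for u,v in[(319,189)]: print(onz(c,u,v,.155))
E
```

```text
[[123 126 123 123 117 109  95  87  89  87  89  90  90  91  89  90  88  88
   85  92 105 117 123 126 125 126 125 125]
 [122 122 124 122 121 110  92  84  85  87  92  89  89  91  88  92  88  90
   89  91 102 115 124 126 127 125 128 125]
 [125 123 123 121 119 107  90  87  87  87  89  92  94  93  92  93  91  90
   86  92 102 115 122 122 125 125 126 127]
 [121 123 124 122 118 105  92  88  93  97 102 101 107 105 111 108 100  94
   87  92 100 116 123 126 123 126 127 126]
 [122 124 124 120 115 102  94 100 112 118 123 126 133 132 135 134 123 111
   94  92 102 113 121 126 124 124 127 123]
 [123 124 121 120 113 102 101 118 135 142 147 150 152 155 157 154 148 130
  111  95 100 111 121 126 125 127 125 124]
 [121 124 121 119 114 104 110 133 149 160 161 165 164 167 165 164 160 147
  130 109 102 113 122 127 124 125 125 127]
 [122 122 122 121 112 112 123 146 158 163 166 167 166 167 168 168 166 159
  146 126 108 114 120 123 125 126 126 126]
 [122 124 122 122 115 119 135 153 163 166 169 168 168 168 168 167 166 164
  154 136 121 117 123 124 125 126 125 126]
 [123 124 123 120 118 126 145 160 166 168 169 1
[... 1046 characters left out ...]
2 158 156 155 153 153 151 149 146
  135 128 123 124 124 123 124 124 124 125]
 [120 122 122 121 120 122 121 125 132 140 144 143 142 139 136 134 134 131
  127 123 122 123 124 120 125 123 122 122]
 [119 121 121 121 120 120 121 121 124 126 127 128 128 127 124 124 126 124
  124 121 121 122 120 122 122 120 122 122]
 [118 121 119 119 119 118 120 118 120 119 119 118 119 121 119 120 120 121
  118 119 120 116 119 120 120 121 118 120]
 [116 115 118 116 115 117 114 117 118 115 115 114 115 115 115 113 117 118
  117 118 118 116 117 116 117 117 115 116]
 [117 115 115 115 116 115 115 115 116 112 115 115 112 114 114 117 112 115
  111 113 116 113 112 113 114 112 112 109]]
[ 0.56587319 -0.30084854  0.155     ]
```

View pics/p.png

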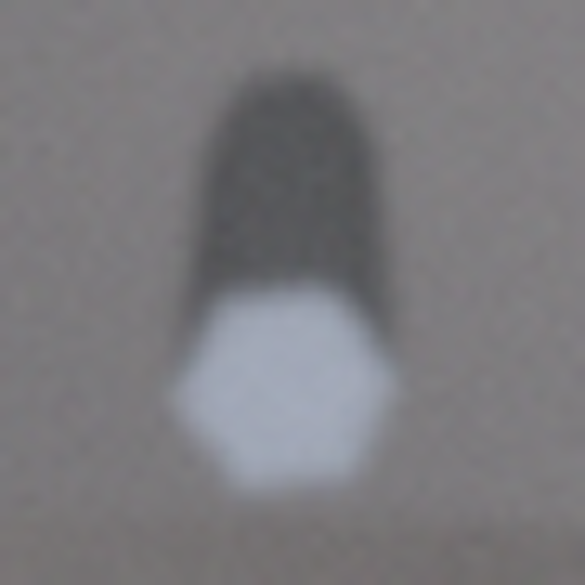

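```bash
python3 - <<'E'
from h import *
im=cv2.imread("pics/w2.png");c=optics.calibration("wrist");c["T"]=np.load("pics/w2.npy")
g=cv2.GaussianBlur(cv2.resize(cv2.cvtColor(im,6)[175:205,300:340],None,fx=8,fy=8,interpolation=cv2.INTER_CUBIC),(0,0),4)
cs,_=cv2.findContours((g>138).astype(np.uint8),0,1);k=max(cs,key=cv2.contourArea)[:,0].astype(float)
m=cv2.moments(k.astype(np.float32)[:,None]);ce=np.array([m["m10"],m["m01"]])/m["m00"]
d=k-ce;th=np.unwrap(np.arctan2(d[:,1],d[:,0]));r=np.hypot(*d.T)
w=np.abs(np.gradient(th));z=(r*w*np.exp(1j*6*th)).sum()
print("corner angle (deg, image cw from right) mod 60:",np.degrees(np.angle(z))/6, abs(z)/(r*w).sum())
u,v=(ce+.5)/8-.5+[300,175];print(u,v)
P=onz(c,u,v,.155);o=env.observe();print(P,o["q"])
R=o["tool_rot"];print("tool shift mm",R.T@(P-o["position"])*1000)
E
```

```text
corner angle (deg, image cw from right) mod 60: -5.651027107141613 0.022055320010532654
318.5434694843524 189.8214758046553
[ 0.5667397  -0.30109881  0.155     ] [-3.87593344e+01  2.92972968e+01  5.01177544e+01  2.47444602e-02
  1.00561733e+02 -1.41079378e+02]
tool shift mm [ -4.14493405  -1.40340721 116.0956055 ]
```

```bash

python3 -m jog '[{"linear":[-0.1,-0.04,0],"roll":0},{"linear":[0,0,0.4],"roll":1},{"linear":[0,0,0.4],"roll":1},{"linear":[0,0,0.4],"roll":1},{"linear":[0,0,0.4],"roll":1},{"linear":[0,0,0.3],"roll":0.87},{"linear":[0,0,0],"roll":0},{"linear":[0,0,0],"roll":0}]' 0.2
python3 - <<'E'
from h import *
c=optics.calibration("wrist");im=optics.get_image("wrist");cv2.imwrite("pics/w3.png",im[:,:,::-1]);np.save("pics/w3.npy",c["T"])
u,v=proj(c,[.5664,-.302,.155]);print(u,v)
u,v=int(u),int(v);cv2.imwrite("pics/w3c.png",cv2.resize(im[v-60:v+60,u-80:u+80,::-1],None,fx=4,fy=4))
E
```

```text
time_s: 3.95
position: [0.5676, -0.3015, 0.1951]
tool_rot: [[-0.979, 0.205, 0.001], [0.205, 0.979, -0.001], [-0.001, -0.0, -1.0]]
ft_force: [0.8, 0.0, 0.3]
grip_width: 0.0518
gripper_force: 0.0
319.04896848745034 208.3486504212109
```

View pics/w3c.png

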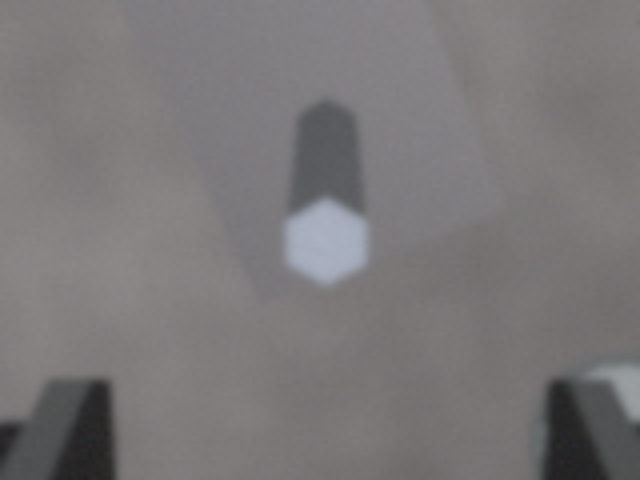

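The hexagon's flats are square to the closing direction and the pin is centred between the fingers: pin at crop x 326, finger midpoint 328. Now I'll descend and grip.

```bash

python3 -m jog '[{"linear":[0,0,0.5],"roll":0},{"linear":[0,0,0.5],"roll":0},{"linear":[0,0,0.5],"roll":0},{"linear":[0,0,0.4],"roll":0},{"linear":[0,0,0.2],"roll":0},{"linear":[0,0,0],"roll":0}]' 0.2 60
python3 -m jog '[{"linear":[0,0,0],"roll":0},{"linear":[0,0,0],"roll":0},{"linear":[0,0,0],"roll":0},{"linear":[0,0,0],"roll":0},{"linear":[0,0,0],"roll":0},{"linear":[0,0,0],"roll":0},{"linear":[0,0,0],"roll":0},{"linear":[0,0,0],"roll":0}]' -1 60
```

```text
time_s: 4.5
position: [0.5666, -0.3022, 0.1097]
tool_rot: [[-0.978, 0.207, -0.001], [0.207, 0.978, 0.001], [0.001, 0.001, -1.0]]
ft_force: [-0.3, 0.5, 0.6]
grip_width: 0.051
gripper_force: 0.0
time_s: 5.17
position: [0.5671, -0.303, 0.1118]
tool_rot: [[-0.978, 0.209, 0.002], [0.209, 0.978, -0.002], [-0.003, -0.001, -1.0]]
ft_force: [0.3, 0.5, 5.7]
grip_width: 0.0115
gripper_force: 58.8
```

```bash

python3 -m jog '[{"linear":[0,0,-0.2],"roll":0},{"linear":[0,0,-0.4],"roll":0},{"linear":[0,0,-0.5],"roll":0},{"linear":[0,0,-0.7],"roll":0},{"linear":[0,0,-0.7],"roll":0},{"linear":[0,0,-0.8],"roll":0},{"linear":[0,0,-0.2],"roll":0},{"linear":[0,0,0],"roll":0},{"linear":[0,0,0],"roll":0},{"linear":[0,0,0],"roll":0}]'
python3 - <<'E'
from h import *
c=optics.calibration("scene");im=optics.get_image("scene");o=env.observe();P=o["position"];a=proj(c,P);b=proj(c,P-[0,0,.102]);print(a,b,o["grip_width"])
u,v=b.astype(int)
w=optics.get_image("wrist");cw=optics.calibration("wrist");print(proj(cw,P),proj(cw,P-[0,0,.102]))
cv2.imwrite("pics/g.png",np.hstack([cv2.resize(im[v-75:v+25,u-40:u+40,::-1],(400,500)),cv2.resize(w[110:310,240:400,::-1],(400,500))]))
E
```

```text
time_s: 6.0
position: [0.5659, -0.3022, 0.2483]
tool_rot: [[-0.978, 0.209, -0.003], [0.209, 0.978, 0.002], [0.003, 0.002, -1.0]]
ft_force: [0.7, -0.4, -0.7]
grip_width: 0.0114
gripper_force: 58.7
[207.15927975 189.71702971] [216.19557349 221.25083541] 0.011484402654198264
[319.91682252 231.28275053] [320.09124316 187.89451569]
```

View pics/g.png

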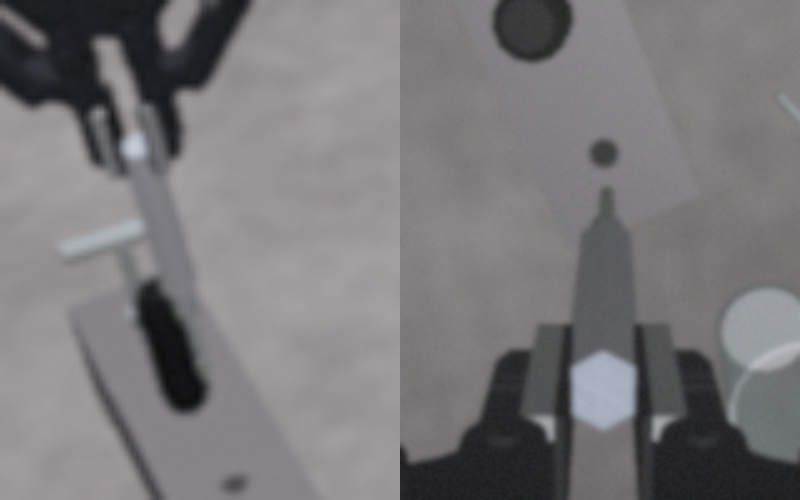

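The pin is gripped firmly and hangs vertical: end at (322,266) and tip at (323,186) in the wrist image, against a computed tip of (320,188). Now I'll lift higher and carry it over to the hole.

```bash

python3 -m jog '[{"linear":[0,0,-1],"roll":0},{"linear":[0.1,0.4,-0.2],"roll":0},{"linear":[0.18,0.95,0],"roll":0},{"linear":[0.18,0.95,0],"roll":0},{"linear":[0.18,0.95,0],"roll":0},{"linear":[0.18,0.95,0],"roll":0},{"linear":[0.18,0.95,0],"roll":0},{"linear":[0.18,0.95,0],"roll":0},{"linear":[0.18,0.95,0],"roll":0},{"linear":[0.18,0.95,0],"roll":0},{"linear":[0.18,0.95,0],"roll":0},{"linear":[0.18,0.95,0],"roll":0}]'
python3 -m jog '[{"linear":[0.05,0.4,0],"roll":0},{"linear":[0.06,0.4,0.3],"roll":0},{"linear":[0,0,0.8],"roll":0},{"linear":[0,0,0.8],"roll":0},{"linear":[0,0,0.4],"roll":0},{"linear":[0,0,0],"roll":0},{"linear":[0,0,0],"roll":0},{"linear":[0,0,0],"roll":0}]'
python3 - <<'E'
from h import *
o=env.observe();cw=optics.calibration("wrist");w=optics.get_image("wrist");np.save("pics/w5.npy",cw["T"]);cv2.imwrite("pics/w5.png",w[:,:,::-1]);P=o["position"];print(P,o["ft_force"],proj(cw,P-[0,0,.102]),proj(cw,[.5757,.132,.066]))
cv2.imwrite("pics/w5c.png",cv2.resize(w[100:280,240:420,::-1],(600,600)))
E
```

```text
time_s: 7.1
position: [0.5743, 0.1027, 0.2978]
tool_rot: [[-0.978, 0.209, -0.001], [0.209, 0.978, 0.0], [0.001, -0.0, -1.0]]
ft_force: [0.4, 0.6, -0.2]
grip_width: 0.0115
gripper_force: 58.8
time_s: 7.77
position: [0.5779, 0.1328, 0.2077]
tool_rot: [[-0.978, 0.209, 0.003], [0.209, 0.978, 0.0], [-0.002, 0.001, -1.0]]
ft_force: [0.5, -0.2, -1.4]
grip_width: 0.0118
gripper_force: 58.8
[0.5778532  0.13284287 0.20771788] [ 0.51362267 -0.23801377 -1.39584716] [320.16280202 187.47543281] [318.96502773 175.6064526 ]
```

View pics/w5c.png

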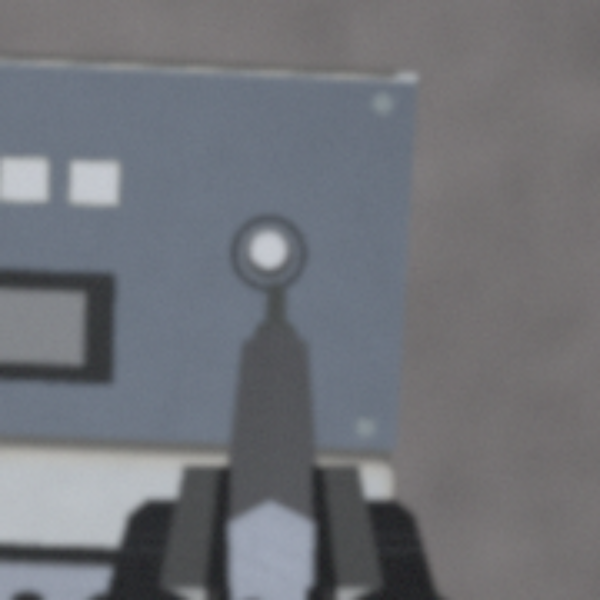

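The wrist view shows the hole's ring centred at crop (268,252), which is full-image (320.4,175.6). The pin's tip is at crop (277,287), which is full-image (323.1,186.1). I'll compute the shift from these two points in the same picture.

```bash
python3 - <<'E'
from h import *
im=cv2.imread("pics/w5.png");c=optics.calibration("wrist");c["T"]=np.load("pics/w5.npy")
g=cv2.cvtColor(im,6).astype(int)
print(g[183:198,316:330])
H=onz(c,320.4,175.6,.066);T=onz(c,323.1,186.3,.1057);a=np.radians(-14.3)
hx=np.array([np.cos(a),np.sin(a),0]);R=env.observe()["tool_rot"]
print(H,T,(H-T)*1000)
D=H-T+0.0015*hx; print("tool units",R.T@D/.04)
E
```

```text
[[105 107 103 102  99  98 100 101 103 101  92  87  90 100]
 [ 93 103 105 102 103  99  97  96  98  93  87  89  97 104]
 [ 87  92  95  94  92  90  87  88  86  86  90  99 107 113]
 [ 95  92  88  88  83  82  78  79  84  89  99 110 114 116]
 [107 104  99  90  83  80  76  80  83  92 108 113 118 116]
 [114 111 107 103  89  81  77  76  84  94 106 116 118 118]
 [116 114 112 107  90  81  79  77  83  93 107 113 116 119]
 [116 115 111 105  89  80  78  80  84  93 107 113 117 120]
 [117 117 110 103  88  80  76  78  84  95 106 114 116 115]
 [116 115 112 103  89  81  76  80  83  94 105 114 114 115]
 [117 117 110 101  88  79  79  79  83  92 109 114 117 116]
 [118 118 113  99  87  78  78  79  84  93 106 111 115 116]
 [117 115 109  98  86  82  77  80  84  92 105 113 114 115]
 [114 109  99  89  85  81  80  78  82  87  98 108 113 114]
 [111  99  92  85  81  81  83  82  81  85  90  99 107 113]]
[0.5759961  0.13341747 0.066     ] [0.57734606 0.13562966 0.1057    ] [ -1.34996285  -2.21218569 -39.7       ]
tool units [-0.01304372 -0.06327831  0.99250067]
```

```bash

python3 -m jog '[{"linear":[0.02,-0.05,0.2],"roll":0},{"linear":[0,0,0.3],"roll":0},{"linear":[0,0,0.2],"roll":0},{"linear":[0,0,0.05],"roll":0},{"linear":[0,0,0],"roll":0},{"linear":[0,0,0],"roll":0},{"linear":[0,0,0],"roll":0}]'
python3 - <<'E'
from h import *
o=env.observe();cw=optics.calibration("wrist");w=optics.get_image("wrist");s=optics.get_image("scene");cs=optics.calibration("scene")
np.save("pics/w6.npy",cw["T"]);cv2.imwrite("pics/w6.png",w[:,:,::-1]);P=o["position"];print(P,o["ft_force"],proj(cw,P-[0,0,.102]),proj(cw,[.576,.1334,.066]))
u,v=proj(cs,[.576,.1334,.066]).astype(int);print(u,v)
cv2.imwrite("pics/w6c.png",np.hstack([cv2.resize(w[150:230,280:360,::-1],(400,400),interpolation=2),cv2.resize(s[v-30:v+30,u-30:u+30,::-1],(400,400),interpolation=2)]))
E
```

```text
time_s: 8.4
position: [0.5763, 0.131, 0.1769]
tool_rot: [[-0.978, 0.209, 0.001], [0.209, 0.978, 0.0], [-0.001, 0.0, -1.0]]
ft_force: [-0.2, -0.1, -0.7]
grip_width: 0.0112
gripper_force: 58.8
[0.57630884 0.13098591 0.17685567] [-0.1719665  -0.11752785 -0.74253344] [320.16736881 187.58596295] [322.68644998 184.29001149]
379 200
```

View pics/w6c.png

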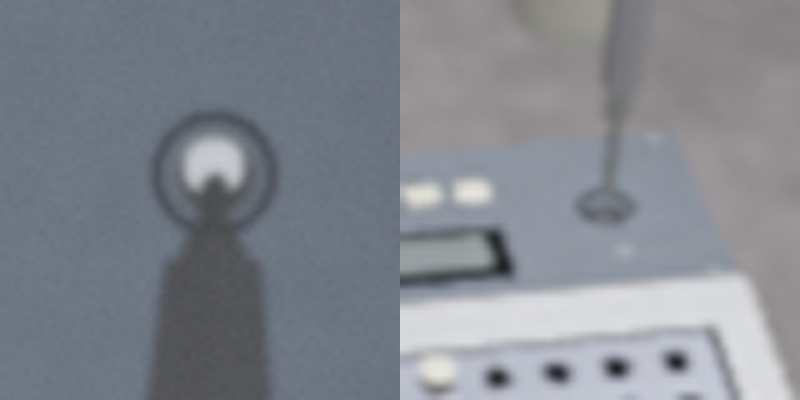

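The tip (323,187.5) hangs directly above the ring's centre (323,184.4): with 9 mm still to drop, its image moves about 3 px up onto the centre. I'll lower it into the hole, biased 1 mm up the slope to allow for the tilt.

```bash

python3 -m jog '[{"linear":[-0.03,0,0],"roll":0},{"linear":[0,0,0.1],"roll":0},{"linear":[0,0,0.1],"roll":0},{"linear":[0,0,0.1],"roll":0},{"linear":[0,0,0.05],"roll":0},{"linear":[0,0,0],"roll":0},{"linear":[0,0,0],"roll":0},{"linear":[0,0,0],"roll":0}]'
python3 -m jog '[{"linear":[0,0,0.03],"roll":0},{"linear":[0,0,0.03],"roll":0},{"linear":[0,0,0],"roll":0},{"linear":[0,0,0],"roll":0}]'
python3 -m jog '[{"linear":[0,0,0.03],"roll":0},{"linear":[0,0,0.03],"roll":0},{"linear":[0,0,0],"roll":0},{"linear":[0,0,0],"roll":0}]'
```

```text
time_s: 9.17
position: [0.5772, 0.1307, 0.1623]
tool_rot: [[-0.978, 0.209, 0.0], [0.209, 0.978, -0.0], [-0.0, 0.0, -1.0]]
ft_force: [0.6, -0.2, 0.6]
grip_width: 0.0116
gripper_force: 58.8
time_s: 9.5
position: [0.5771, 0.1307, 0.1598]
tool_rot: [[-0.978, 0.209, -0.0], [0.209, 0.978, -0.0], [0.0, -0.0, -1.0]]
ft_force: [0.1, 0.5, -0.8]
grip_width: 0.0118
gripper_force: 58.8
time_s: 9.83
position: [0.5771, 0.1307, 0.1573]
tool_rot: [[-0.978, 0.209, -0.0], [0.209, 0.978, -0.0], [0.0, -0.0, -1.0]]
ft_force: [0.7, -0.6, -0.8]
grip_width: 0.012
gripper_force: 58.8
```

```bash

for i in 1 2 3 4; do python3 -m jog '[{"linear":[0,0,0.03],"roll":0},{"linear":[0,0,0],"roll":0},{"linear":[0,0,0],"roll":0}]' | grep -E 'posi|ft_f'; done
```

```text
position: [0.5771, 0.1307, 0.1561]
ft_force: [0.5, 0.2, -0.6]
position: [0.5771, 0.1307, 0.1549]
ft_force: [-0.0, -0.1, -1.5]
position: [0.5771, 0.1307, 0.1537]
ft_force: [-0.4, 0.3, -0.6]
position: [0.5773, 0.1307, 0.1529]
ft_force: [-0.3, -0.1, 1.8]
```

Contact at TCP z of about 0.153 (2.5 N over baseline). Now I'll push down gently.

```bash

python3 -m jog '[{"linear":[0,0,0.03],"roll":0},{"linear":[0,0,0.03],"roll":0},{"linear":[0,0,0],"roll":0},{"linear":[0,0,0],"roll":0}]' | grep -E 'posi|ft_f'
python3 -m jog '[{"linear":[0,0,0.03],"roll":0},{"linear":[0,0,0.02],"roll":0},{"linear":[0,0,0],"roll":0},{"linear":[0,0,0],"roll":0}]' | grep -E 'posi|ft_f'
```

```text
position: [0.5773, 0.1307, 0.1504]
ft_force: [-0.3, -0.0, 2.8]
position: [0.5772, 0.1307, 0.1483]
ft_force: [0.4, 0.8, 3.5]
```

```bash

python3 -m jog '[{"linear":[0,0,0.02],"roll":0},{"linear":[0,0,0],"roll":0},{"linear":[0,0,0],"roll":0}]' | grep -E 'posi|ft_f'
python3 -m jog '[{"linear":[0,0,0.015],"roll":0},{"linear":[0,0,0],"roll":0},{"linear":[0,0,0],"roll":0}]' | grep -E 'posi|ft_f'
```

```text
position: [0.5772, 0.1307, 0.1475]
ft_force: [0.4, -0.1, 3.7]
position: [0.5772, 0.1307, 0.1469]
ft_force: [0.1, 0.6, 5.9]
```

```bash

python3 -m jog '[{"linear":[0,0,0.01],"roll":0},{"linear":[0,0,0],"roll":0},{"linear":[0,0,0],"roll":0},{"linear":[0,0,0],"roll":0}]' | grep -E 'posi|ft_f|time'
```

```text
time_s: 12.33
position: [0.5774, 0.1307, 0.1468]
ft_force: [0.0, 0.1, 6.8]
```

```bash

python3 -m jog '[{"linear":[0,0,0.01],"roll":0},{"linear":[0,0,0],"roll":0},{"linear":[0,0,0],"roll":0},{"linear":[0,0,0],"roll":0}]' | grep -E 'posi|ft_f|time'
python3 -m jog '[{"linear":[0,0,0],"roll":0},{"linear":[0,0,0],"roll":0},{"linear":[0,0,0],"roll":0},{"linear":[0,0,0],"roll":0}]' | grep -E 'posi|ft_f|time'
python3 -m jog '[{"linear":[0,0,0],"roll":0},{"linear":[0,0,0],"roll":0},{"linear":[0,0,0],"roll":0},{"linear":[0,0,0],"roll":0}]'
```

```text
time_s: 12.67
position: [0.5776, 0.1307, 0.1468]
ft_force: [0.1, 0.3, 9.1]
time_s: 13.0
position: [0.5776, 0.1307, 0.1468]
ft_force: [-1.2, -0.1, 8.9]
time_s: 13.33
position: [0.5776, 0.1307, 0.1468]
tool_rot: [[-0.978, 0.209, 0.002], [0.209, 0.978, -0.0], [-0.002, 0.0, -1.0]]
ft_force: [0.3, -0.2, 8.6]
grip_width: 0.0117
gripper_force: 59.8
```

The button is on its hard stop: about 6 mm of sprung travel, then force rose with no further motion, to a steady push of about 9.5 N. I'll hand it in.

```bash
python3 -c "
from rig import env
print(env.close_job())"
```

```text
the job is handed in; nothing more can be done
None
```

The job is handed in: the pin is gripped through the reset hole and holds the button on its stop at about 9.5 N, 13.3 s in, with no contact seen with anything else; no verdict was returned.

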